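# Knock a stuck resin block out of its mould

## Robot

A 6-joint arm with a two-finger parallel gripper is mounted at the origin on the work surface. World frame = base frame: x ahead of the robot, y to its left, z up, the work surface at z = 0. Lengths are in m, angles in rad, forces in N, time in s.
With the tool pointing down it reaches from about 0.325 to 1 m from the base axis. Payload 5.1 kg.
Tool frame: the origin (TCP) lies midway between the tips of the shut fingers; the grasp point (between the pads) lies 19 mm behind it; z points along the fingers, y is the line along which they close (so a half turn about z gives the same grasp; the last joint's range is limited). The gripper opens to 85 mm and grips with 20 to 120 N. Pads are 22 mm wide; open, the fingers measure 114 mm over their backs; the gripper's body (76 mm by 85 mm) begins 54 mm behind the grasp point. The pads swing forward as they close: fully open they stand 13 mm farther back than shut.
Start: joints at [1.155, 0.124, 1.65, -0, 1.367, -0.083], TCP at [0.212, 0.614, 0.2] pointing down, gripper open.
Joint ranges: [-2.61, 2.61], [-1.02, 2.33], [0.03, 2.71], [-1.35, 4.49], [0.32, 2.68], [-2.91, 2.91]. Speed limits (rad/s): [2.57, 2.57, 3.14, 3.14, 3.14, 3.14].

## Interface

Orientations are given as a unit quaternion [x, y, z, w].
In Python, from bench import robot gives the robot as it stands.
- The arm moves only by the tool apply_moves, never from a script. Its argument "motion" is text: rows parted by semicolons, each of 7 numbers parted by spaces: the shift along the tool's x, y, z in mm, then the turn, a rotation vector about the tool's x, y, z in rad, then the opening, from 0 (shut) to 1 (fully open). A call has 1 to 5 rows; each row shifts and turns the commanded pose from where the row before left it, along the tool's axes as they then stand; what a row does not reach is not made up. A row lasts 1/12 s, in which the tool goes at most 41.7 mm and 7.16 degrees, less where a joint would pass 70% of its speed; a pose out of reach is approached as far as the arm can. A call with a gripper value outside its range is refused whole. The fingers move at their own pace and stop on an object; "newtons" is the grip in N (left out, the last holds). Time passes only in rows, so rows that do not move let the fingers close. It gives the time, the measured TCP pose, the force, the opening and the grip force at its end, in the units of the state.
- robot.get_state(): the state, without advancing time (a new reading comes with each control period).
- robot.camera(name): name is "scene" or "top" or "wrist"; returns a dict with "image" (420x560x3 uint8, blue, green, red), "mtx" (3x3 intrinsics, pixels), "rvec" (rotation vector, rad) and "tvec" (3), from world to camera coordinates, as OpenCV has them; the wrist camera has in their place "hand_eye" (4x4, takes a point from camera to tool coordinates, whose origin is the TCP and whose axes are the flange's). Camera axes: x right, y down, z forward; pixel columns grow to the right and rows downward; lengths in m; the calibration is good to about 2 mm. The wrist camera is an equidistant fisheye: a pixel r from the principal point sees the ray r / f radians off the axis. A picture is of the moment at which its call begins: read the wrist's pose just before it. There is no depth.
- robot.finish_job(): hands the job in; it is judged then, once.
The state is a dict: "time": time; "q": joint angles; "joint_vel": joint speeds; "joint_torque": joint torques, N m; "tool_pos": TCP position; "orientation": TCP orientation; "wrist_force": force on the tool from outside, world axes, zero at the start; "moment": the same for the moment, N m; "width": finger opening in m; "finger_force": force on a finger pad.
Only numpy, scipy, OpenCV 4.12 (cv2) and the standard library are available. Lean on these libraries where they do the work, as an engineer would, in place of code of your own. Each camera call takes 0.05 s, during which the arm holds its last target. There are 200 camera calls.

## Task

The amber resin block is stuck in the aluminium mould: take the knock-out tool by its green grip, feel for the hidden hole from underneath with its rod, and gently push the block up through the hole until it sits level on the mould's spring catches, but not out of the pocket. Press with no more than about 30 N, never forcing the rod against the mould. Then stand the tool upright on its rubber mat again and let go, leaving the jars, vials and dish where they are.

Things in the scene. Friction and masses are not known exactly. Their poses are not given: they have to be found in the camera images.
- stand: Aluminium casting mould, a small bridge on two legs fixed to the bench. Origin: on the bench below the pocket's middle; z up; x through the open bridge from its front (robot side) to its back; y along pocket and bridge. The bridge spans x -30 to +30 mm, y -80 to +80 mm, z 74 to 104 mm. Below it all is free between the legs and their flanges (y -62 to +62 mm).
- pocket_floor (a point): Middle of the pocket's floor, 80 mm above the bench. Axes as the stand's. The pocket, open at the top, is 32 mm (x) by 52 mm (y), 24 mm deep. Four brass spring catches in its long walls grip the block's sides with 5 to 20 N of friction in all; once the block has risen 9 mm they spring out 4 mm beneath it and hold it up. Pushed off its middle the block tilts, so its lagging end wants up to 6 mm more.
- underside (a point): Point of the bridge's underside below the pocket's middle, 74 mm above the bench. The floor plate, 6 mm steel, has one knock-out hole right through, 14 mm (x) by 10.5 mm (y). The hole is centred in x, but in the stand's y its middle lies anywhere from -13 to +13 mm from this point, otherwise each time; it is not measured and not seen: feel for it with the rod.
- block_center (a point): Centre (half-way up) of the amber cast-resin specimen block, 30 x 50 x 24 mm (x, y, z), about 43 g, stuck in the pocket with its top flush with the mould's top. Axes as the stand's. At the start its underside is on the pocket floor, its centre at z = 92 mm; held up on the catches its centre is at z = 101 mm, standing 9 mm proud. Raised 24 mm it would leave the pocket.
- grip (a point): Centre of the green grip bar of the loose knock-out tool, a steel C 130 mm tall, 0.3 kg: foot below, upright spine at the back, grip bar on top, and a rod pointing up from the foot right below this point. Axes: z up, x from spine to rod, y across the bar. Bar: 14 mm wide (y), 28 mm tall, x from -60 to +22 mm. The point is 116 mm above the tool's underside; the bar's underside is 14 mm below it.
- rod_tip (a point): Top of the tool's upright steel rod, 8 mm diameter, 36 mm long above the foot; the tip is 70 mm straight below the grip bar's centre, so 56 mm are free between tip and bar. The rod is cushioned: it springs back into the foot by 1 mm per 5 N, 5 mm at most. The spine's front face is 48 mm behind the rod's axis: with the tool's x along the stand's x the spine stays in front of the bridge.
- foot (a point): Middle of the underside of the tool's flat foot, 76 x 40 x 10 mm (x, y, z): 21 mm behind the rod's axis in the tool's x, 116 mm below the grip bar's centre.
- mat: Flat black rubber mat fixed on the bench, 150 x 130 x 4 mm (x, y, z), the tool's place; the tool stands on it upright at the start. Origin: centre of its underside.
- jar0: Small clear glass specimen jar with a black lid, 44 mm wide, 75 mm tall; a bystander. Origin: centre of its underside.
- jar1: Small clear glass specimen jar with a black lid, 44 mm wide, 75 mm tall; a bystander. Origin: centre of its underside.
- jar2: Small clear glass specimen jar with a black lid, 44 mm wide, 75 mm tall; a bystander. Origin: centre of its underside.
- vial0: White plastic vial, 28 mm wide, 55 mm tall; a bystander. Origin: centre of its underside.
- vial1: White plastic vial, 28 mm wide, 55 mm tall; a bystander. Origin: centre of its underside.
- vial2: White plastic vial, 28 mm wide, 55 mm tall; a bystander. Origin: centre of its underside.
- dish: Shallow glass dish, 90 mm wide, 14 mm tall; a bystander. Origin: centre of its underside.

How it is judged:
On the way, in this order (a step that is already met when the one before it is completed fails the run):
1. the rod has entered the knock-out hole from below (tip at least 3 mm past the mould's underside, below the block) (z of rod_tip in the frame of stand between 0.077 and 0.092 m and horizontal distance between rod_tip and block_center below 0.02 m).
2. the tool's rod is pushing the block, which has risen at least 4 mm (contact force between knockout and block above 0.3 N and z of block_center in the frame of stand above 0.096 m).
3. the rod is back out below the mould and the block stays up on the catches (z of rod_tip in the frame of stand below 0.073 m and z of block_center in the frame of stand between 0.099 and 0.106 m), for 0.1 s.
At the end, for the whole second after the job is handed in: The block rests level (within 0.1 rad) in the pocket up on the catches, its centre 99 to 106 mm above the stand's origin; the tool stands upright (within 0.06 rad) and still, released, on the mat with the middle of its foot within 55 mm of the mat's centre (z of block_center in the frame of stand between 0.099 and 0.106 m and horizontal distance between block_center and stand below 0.006 m and angle between block_center's own z axis and vertical below 0.1 rad and linear speed of each of block, knockout below 0.02 m/s and horizontal distance between foot and mat below 0.055 m and height (world z) of foot below 0.012 m and angle between foot's own z axis and vertical below 0.06 rad); the robot touches nothing.
It fails at once if the tool presses on the mould with more than 35 N (contact force between knockout and stand above 35 N).
It fails at once if the tool presses on the block with more than 35 N (contact force between knockout and block above 35 N).
It fails at once if a jar, vial or the dish is moved more than 30 mm (distance of any of jar0, jar1, jar2, vial0, vial1, vial2, dish from where it was at the start of the episode above 0.03 m).
It also fails if it takes over 72 s, if anything falls off the work surface, if the arm or the gripper's body presses on something with over 40 N, if the wrist force passes 120 N, or if a joint passes its speed limit or range.

## Working session

There is one attempt and no reset: what is moved stays moved. The work goes in short steps, Python scripts to look and compute and a tool call to move; the robot and the scene stay as the last step left them, time stands still between calls to the robot, and variables do not carry over. Pictures are saved under pics/ and viewed, at most 10 in all, crops included, and the job is handed in when it is done.

Besides the shell and the picture viewer there is one more tool, called after ">>>" as name(argument=value, ...) on one line, values as JSON. apply_moves: Moves the arm, as the interface text tells. Its arguments: {"type":"object","properties":{"motion":{"type":"string"},"newtons":{"type":"number"}},"required":["motion"]}

```bash
mkdir -p pics; ls; python3 - <<'E'
from bench import robot
import cv2
s=robot.get_state();print({k:s[k] for k in('time','tool_pos','orientation','wrist_force','width')})
for n in('scene','top'):
    c=robot.camera(n);cv2.imwrite(f'pics/{n}0.png',c['image']);print(n,c['mtx'].tolist(),c['rvec'],c['tvec'])
E
```

```text
pics
{'time': 0.0, 'tool_pos': array([0.21211346, 0.61369275, 0.19913085]), 'orientation': array([ 1.65616707e-01,  9.86189627e-01, -1.03437285e-03, -2.37541717e-04]), 'wrist_force': array([ 0.27727745, -0.17165988,  0.59404278]), 'width': 0.08520161203658819}
scene [[450.9453175124676, 0.0, 280.4769632106795], [0.0, 450.9453175124676, 213.8837595555857], [0.0, 0.0, 1.0]] [ 1.90827239  1.25857408 -0.62555893] [-0.23784259 -0.23514904  1.59388541]
top [[525.6820432271794, 0.0, 274.2677692022394], [0.0, 525.6820432271794, 207.29750873527374], [0.0, 0.0, 1.0]] [ 2.1101141  -2.12800639  0.19856347] [6.08402453e-04 6.09432510e-01 1.32070602e+00]
```

View pics/scene0.png

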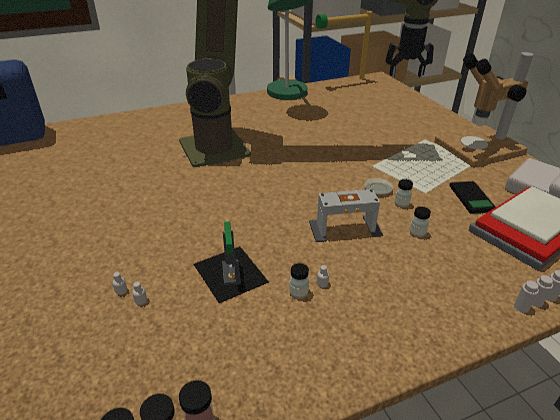

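View pics/top0.png

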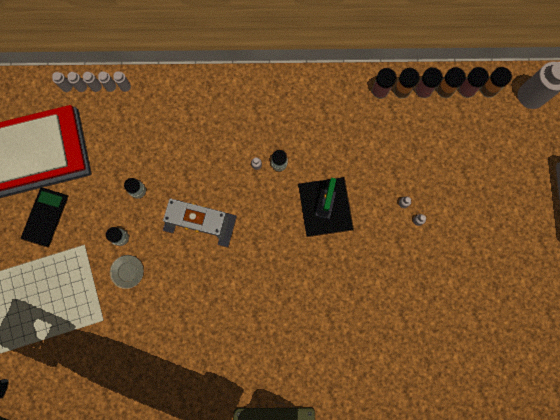

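The scene picture shows the mould at about (347,205), with the amber block in its top, and the tool on its mat at (230,260). The top picture shows the mould at (197,216), block at (193,216), mat at (326,207), and the green bar at (328,195). The bystanders stand around them.

```bash
cat > h.py <<'E'
import cv2,numpy as np
from bench import robot
from scipy.spatial.transform import Rotation as R
def cam(n):
    c=robot.camera(n);return c
def ray(c,px):
    Rm=cv2.Rodrigues(np.array(c['rvec'],float))[0];o=-Rm.T@np.array(c['tvec']).ravel()
    p=np.c_[np.atleast_2d(px).astype(float),np.ones(len(np.atleast_2d(px)))]
    return o,(Rm.T@np.linalg.inv(c['mtx'])@p.T).T
def plane(c,px,z):
    o,d=ray(c,px);return o+d*((z-o[2])/d[:,2])[:,None]
def proj(c,P):
    return cv2.projectPoints(np.atleast_2d(P).astype(float),np.array(c['rvec'],float),np.array(c['tvec'],float),c['mtx'],None)[0][:,0]
def comps(m,amin=15):
    n,l,s,ce=cv2.connectedComponentsWithStats(m.astype(np.uint8))
    return [(s[i],ce[i],l==i) for i in range(1,n) if s[i][4]>=amin]
E
python3 - <<'E'
from h import *
c=cam('top');im=c['image'];h=cv2.cvtColor(im,cv2.COLOR_BGR2HSV)
H,S,V=[h[...,i].astype(int) for i in range(3)]
roi=np.zeros(H.shape,bool)
def rect(m,z):
    cn=max(cv2.findContours(m.astype(np.uint8),0,1)[0],key=cv2.contourArea)
    b=cv2.boxPoints(cv2.minAreaRect(cn));P=plane(c,b,z)
    e=P[1]-P[0],P[2]-P[1]
    L=[np.linalg.norm(x) for x in e];k=int(np.argmax(L));a=np.arctan2(e[k][1],e[k][0])
    print(b.round(1).tolist(),'ctr',P.mean(0).round(4),'sizes',np.round(L,4),'long axis deg',np.degrees(a).round(1))
g=(H>45)&(H<80)&(S>120)&(V>40);g[:,:290]=0;g[:,360:]=0;g[:160]=0;g[250:]=0
rect(g,.134)
m=(V<45);m[:,:290]=0;m[:,365:]=0;m[:165]=0;m[245:]=0
m=cv2.morphologyEx((m|g).astype(np.uint8),cv2.MORPH_CLOSE,np.ones((7,7)));rect(m,.004)
s=(S<60)&(V>90);s[:,:155]=0;s[:,240:]=0;s[:190]=0;s[250:]=0
s=cv2.morphologyEx(s.astype(np.uint8),cv2.MORPH_CLOSE,np.ones((25,25)));rect(s,.104)
# amber
print('hsv amber',h[210:222,186:204:3].tolist()[::4])
crop=im[165:255,150:370]
cv2.imwrite('pics/topc.png',cv2.resize(crop,None,fx=3.6,fy=3.6,interpolation=cv2.INTER_CUBIC))
s=cam('scene')['image'][170:310,190:390]
cv2.imwrite('pics/scenec.png',cv2.resize(s,None,fx=4,fy=4,interpolation=cv2.INTER_CUBIC))
E
```

```text
[[323.0, 208.0], [330.3999938964844, 177.10000610351562], [336.1000061035156, 178.5], [328.70001220703125, 209.39999389648438]] ctr [ 0.6293 -0.1427  0.134 ] sizes [0.0812 0.0147] long axis deg -14.7
[[297.3999938964844, 183.60000610351562], [343.6000061035156, 175.89999389648438], [352.5, 229.10000610351562], [306.29998779296875, 236.8000030517578]] ctr [ 0.6221 -0.1427  0.004 ] sizes [0.1295 0.1497] long axis deg -172.7
[[162.8000030517578, 220.6999969482422], [168.5, 197.89999389648438], [225.0, 212.0], [219.3000030517578, 234.8000030517578]] ctr [0.5793 0.1989 0.104 ] sizes [0.0601 0.1491] long axis deg -104.7
hsv amber [[[13, 247, 94], [11, 223, 112], [11, 162, 85], [15, 35, 118], [26, 15, 132], [19, 20, 141]], [[12, 255, 99], [12, 144, 124], [25, 32, 175], [14, 93, 143], [13, 255, 104], [12, 253, 105]], [[13, 255, 106], [12, 183, 120], [19, 47, 168], [11, 178, 119], [9, 220, 131], [12, 232, 109]]]
```

View pics/topc.png

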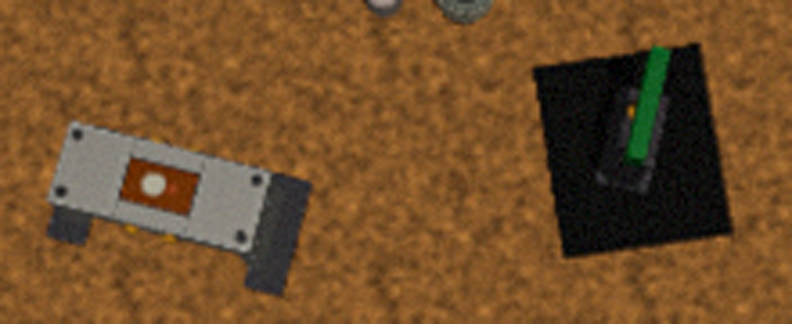

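View pics/scenec.png

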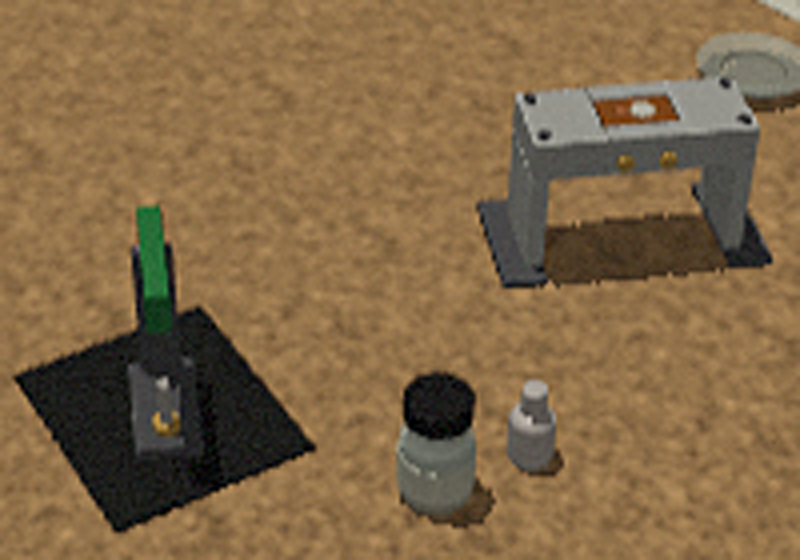

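The crops show the tool with its rod on the side away from the robot, so tool x is about −14.7° in world. The mould's x is about −14.7° too, and the block centre sits near pixel (194,217). Next I go over the mould for a closer look with the wrist camera.

```bash
cat >> h.py <<'E'
def delta(tgt,yaw_deg):
    "shift (mm, tool axes) and rotvec to bring TCP to tgt, pointing down, tool y at yaw_deg"
    s=robot.get_state();Rc=R.from_quat(s['orientation']);a=np.radians(yaw_deg)
    y=np.array([np.cos(a),np.sin(a),0]);z=np.array([0,0,-1.]);Rt=R.from_matrix(np.c_[np.cross(y,z),y,z])
    d=Rc.inv().apply(np.array(tgt)-s['tool_pos'])*1000;r=(Rc.inv()*Rt).as_rotvec()
    print('t',s['time'],'pos',s['tool_pos'].round(4),'shift mm',d.round(1),'rot',r.round(4),'F',s['wrist_force'].round(1),'w',round(s['width'],4))
E
python3 - <<'E'
from h import *
delta([.579,.199,.28],75.3)
print(robot.camera('wrist')['hand_eye'],robot.camera('wrist')['mtx'])
s=cam('scene');t=cam('top')
# bystanders rough, top view lids
for n,p,z in[('jarA',(280,159),.075),('vialA',(256,161),.055),('jarB',(133,186),.075),('jarC',(115,235),.075),('dish',(127,272),.014),('v',(405,201),.055),('v',(420,218),.055)]:print(n,plane(t,p,z).round(3))
E
```

```text
t 0.2 pos [0.2122 0.6139 0.1996] shift mm [-482.2 -272.5  -80.1] rot [-0.0013 -0.0002 -0.0762] F [-0.1  0.4  0.9] w 0.0858
[[ 1.45689687e-03 -9.49686672e-01 -3.13198183e-01  7.98327035e-02]
 [ 9.99998939e-01  1.38058408e-03  4.65433803e-04 -6.52773777e-04]
 [-9.61985517e-06 -3.13198528e-01  9.49687676e-01 -1.74124758e-01]
 [ 0.00000000e+00  0.00000000e+00  0.00000000e+00  1.00000000e+00]] [[325.1922621    0.         279.28307405]
 [  0.         325.1922621  209.45984785]
 [  0.           0.           1.        ]]
jarA [[ 0.736 -0.021  0.075]]
vialA [[0.737 0.043 0.055]]
jarB [[0.666 0.364 0.075]]
jarC [[0.537 0.405 0.075]]
dish [[0.447 0.387 0.014]]
v [[ 0.624 -0.349  0.055]]
v [[ 0.578 -0.386  0.055]]
```

>>> apply_moves(motion="-32 -18 -5.5 0 0 0 1;-32 -18 -5.5 0 0 0 1;-32 -18 -5.5 0 0 0 1;-32 -18 -5.5 0 0 0 1;-32 -18 -5.5 0 0 0 1")

```text
time: 0.82
tool_pos: [0.3349, 0.4757, 0.2283]
orientation: [0.165, 0.986, 0.0, 0.0]
wrist_force: [0.5, 0.1, 0.5]
width: 0.0852
finger_force: 0.0
```

>>> apply_moves(motion="-32 -18 -5.5 0 0 0 1;-32 -18 -5.5 0 0 0 1;-32 -18 -5.5 0 0 0 1;-32 -18 -5.5 0 0 0 1;-32 -18 -5.5 0 0 0 1")

```text
time: 1.23
tool_pos: [0.4569, 0.3381, 0.256]
orientation: [0.166, 0.986, 0.0, 0.0]
wrist_force: [-0.4, -0.1, 0.7]
width: 0.0854
finger_force: 0.0
```

>>> apply_moves(motion="-32 -18 -5 0 0 0 1;-32 -18 -5 0 0 0 1;-32 -18 -5 0 0 0 1;-32 -18 -5 0 0 0 1;-32 -18 -5 0 0 -0.076 1")

```text
time: 1.65
tool_pos: [0.5788, 0.2007, 0.2809]
orientation: [0.128, 0.992, 0.0, 0.0]
wrist_force: [-0.1, 0.4, 0.6]
width: 0.0855
finger_force: 0.0
```

>>> apply_moves(motion="0 0 0 0 0 0 1;0 0 0 0 0 0 1;0 0 0 0 0 0 1")

```text
time: 1.9
tool_pos: [0.5776, 0.2024, 0.2802]
orientation: [0.128, 0.992, 0.0, -0.0]
wrist_force: [-0.5, 0.5, 0.1]
width: 0.0852
finger_force: 0.0
```

```bash
cat >> h.py <<'E'
def wrist():
    s=robot.get_state();c=robot.camera('wrist');T=np.eye(4);T[:3,:3]=R.from_quat(s['orientation']).as_matrix();T[:3,3]=s['tool_pos']
    c['T']=T@c['hand_eye'];return c
def wplane(c,px,z):
    K=c['mtx'];p=np.atleast_2d(px).astype(float);v=np.c_[(p[:,0]-K[0,2])/K[0,0],(p[:,1]-K[1,2])/K[1,1]]
    r=np.linalg.norm(v,axis=1);d=np.c_[v*(np.sin(r)/np.maximum(r,1e-9))[:,None],np.cos(r)]
    d=(c['T'][:3,:3]@d.T).T;o=c['T'][:3,3];return o+d*((z-o[2])/d[:,2])[:,None]
def frect(P):
    r=cv2.minAreaRect(P[:,:2].astype(np.float32)*1000);b=cv2.boxPoints(r);e=b[1]-b[0],b[2]-b[1];L=[np.linalg.norm(x) for x in e]
    k=int(np.argmax(L));return b.mean(0)/1000,np.round(L,1),np.degrees(np.arctan2(e[k][1],e[k][0]))
E
python3 - <<'E'
from h import *
c=wrist();np.savez('w1.npz',**c);cv2.imwrite('pics/w1.png',c['image'])
h=cv2.cvtColor(c['image'],cv2.COLOR_BGR2HSV).astype(int)
m=(h[...,1]<60)&(h[...,2]>90)
for s,ce,mm in comps(m,300):print(s,ce)
E
```

```text
[ 421    0  135   85 7157] [489.0802012   30.71021378]
[ 356   21   60   56 2560] [385.3421875   48.33007812]
[401  91  26  32 444] [411.11036036 106.00225225]
[ 210  156   59   53 2166] [232.94829178 184.0521699 ]
[483 158  77  89 531] [517.1920904  191.92655367]
[ 284  161   60   46 1245] [319.39678715 187.04096386]
[ 514  182   46  100 3100] [539.3016129  232.45935484]
[390 185  33  33 483] [401.79089027 196.83022774]
[500 304  28  30 419] [514.02625298 318.61575179]
[484 311  28  31 435] [498.25287356 326.00689655]
```

View pics/w1.png

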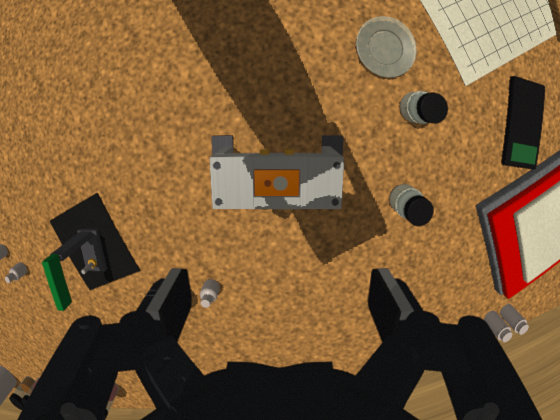

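The wrist picture shows the mould's top at columns 211–343, rows 154–209, partly in shadow, with the amber block at (254–299, 169–197). The tool is at lower left.

```bash
python3 - <<'E'
from h import *
c=np.load('w1.npz');im=c['image'];h=cv2.cvtColor(im,cv2.COLOR_BGR2HSV).astype(int)
print('amber',h[175,258],h[190,295],'cork',h[230,230],'shadow cork',h[145,290],'mould shad',h[160,290],'side?',h[151,225],h[205,300])
def go(m,z,n):
    m=cv2.morphologyEx(m.astype(np.uint8),cv2.MORPH_CLOSE,np.ones((9,9)));m=cv2.morphologyEx(m,cv2.MORPH_OPEN,np.ones((5,5)))
    cn=max(cv2.findContours(m,0,1)[0],key=cv2.contourArea);print(n,cv2.boundingRect(cn),*frect(wplane(c,cn[:,0],z)))
a=(h[...,1]>200)&(h[...,0]<13)&(h[...,2]>60);a[:,:245]=0;a[:,308:]=0;a[:160]=0;a[205:]=0;go(a,.104,'amber')
for v in (70,85,100):
    g=(h[...,1]<70)&(h[...,2]>v);g[:,:200]=0;g[:,355:]=0;g[:135]=0;g[220:]=0
    g[165:200,250:303]=1;go(g,.104,'mould v%d'%v)
# vertical profile
print('col 225 V',h[140:160,225,2],'col 330',h[140:160,330,2]); print('col225 bottom',h[200:216,225,2],h[200:216,225,1])
# line fit of amber edges & row profile ends
print('row 185 left S',h[185,205:216,1],'right',h[185,338:350,1])
E
```

```text
amber [ 15 230 144] [ 16 255 133] cork [ 16 159 172] shadow cork [ 16 153  75] mould shad [17 22 82] side? [26 21 87] [ 27  20 116]Traceback (most recent call last):
  File "<stdin>", line 7, in <module>
  File "<stdin>", line 6, in go
ValueError: max() iterable argument is empty
```

```bash
python3 - <<'E'
from h import *
c=np.load('w1.npz');im=c['image'];h=cv2.cvtColor(im,cv2.COLOR_BGR2HSV).astype(int)
def go(m,z,n):
    m=cv2.morphologyEx(m.astype(np.uint8),cv2.MORPH_CLOSE,np.ones((9,9)));m=cv2.morphologyEx(m,cv2.MORPH_OPEN,np.ones((5,5)))
    cn=max(cv2.findContours(m,0,1)[0],key=cv2.contourArea);print(n,cv2.boundingRect(cn),*frect(wplane(c,cn[:,0],z)))
a=(h[...,1]>190);a[:,:245]=0;a[:,308:]=0;a[:160]=0;a[205:]=0;go(a,.104,'amber')
g=(h[...,1]<70)&(h[...,2]>60);g[:,:200]=0;g[:,355:]=0;g[:135]=0;g[220:]=0
g[165:200,250:303]=1;go(g,.104,'mould')
for x in(225,330):print('col',x,h[146:160,x,2],h[202:216,x,1])
print('row 185 left S',h[185,205:216,1],'right',h[185,338:350,1])
print('top/bot edges', wplane(c,[(225,153.5),(225,208.5),(330,153.5),(330,208.5),(210.5,185),(343,185)],.104).round(4).tolist())
E
```

```text
amber (254, 170, 45, 26) [0.58059245 0.19738092] [28.6 49. ] 75.26955
mould (210, 136, 134, 73) [0.569456   0.20056956] [ 82.3 147.8] 75.27942
col 225 [ 83  86  87  86  87  87  75  79  86  84  95 163 178 177] [ 23  21  21  21  20  20  27 136 165 162 158 157 158 160]
col 330 [53 68 72 73 74 74 74 75 73 73 72 78 79 79] [ 22  19  19  22  16  19  19 119 161 152 157 155 159 153]
row 185 left S [160 160 158 159 163 145  36  19  21  21  22] right [ 22  23  23  23  55 148 160 158 160 160 160 159]
top/bot edges [[0.5344, 0.1518, 0.104], [0.5949, 0.1331, 0.104], [0.5636, 0.2627, 0.104], [0.6253, 0.2492, 0.104], [0.5641, 0.1253, 0.104], [0.6019, 0.2694, 0.104]]
```

Block centre: wrist (0.5806, 0.1974), top (0.5793, 0.1989), yaw 75.3°. They agree within 2 mm. Now over the tool, for the same relative view.

>>> apply_moves(motion="-15.5 -32 -3 0 0 0 1;-15.5 -32 -3 0 0 0 1;-15.5 -32 -3 0 0 0 1;-15.5 -32 -3 0 0 0 1;-15.5 -32 -3 0 0 0 1")

```text
time: 2.37
tool_pos: [0.6116, 0.0282, 0.2955]
orientation: [0.127, 0.992, 0.0, 0.0]
wrist_force: [0.2, 0.9, 0.4]
width: 0.0855
finger_force: 0.0
```

>>> apply_moves(motion="-15.5 -32 -3 0 0 0 1;-15.5 -32 -3 0 0 0 1;-15.5 -32 -3 0 0 0 1;-15.5 -32 -3 0 0 0 1;-15.5 -32 -3 0 0 0 1")

```text
time: 2.78
tool_pos: [0.6464, -0.1463, 0.3106]
orientation: [0.127, 0.992, 0.0, -0.0]
wrist_force: [0.1, 0.3, -1.0]
width: 0.0857
finger_force: 0.0
```

>>> apply_moves(motion="0 0 0 0 0 0 1;0 0 0 0 0 0 1;0 0 0 0 0 0 1")

```text
time: 3.03
tool_pos: [0.6463, -0.1451, 0.3101]
orientation: [0.127, 0.992, 0.0, -0.0]
wrist_force: [-1.1, 0.4, 0.2]
width: 0.0854
finger_force: 0.0
```

```bash
python3 - <<'E'
from h import *
c=wrist();np.savez('w2.npz',**c);im=c['image'];cv2.imwrite('pics/w2.png',im);h=cv2.cvtColor(im,cv2.COLOR_BGR2HSV).astype(int)
g=(h[...,0]>45)&(h[...,0]<80)&(h[...,1]>120)&(h[...,2]>40)
for s,ce,m in comps(g,100):
    cn=max(cv2.findContours(m.astype(np.uint8),0,1)[0],key=cv2.contourArea);print(s,ce,frect(wplane(c,cn[:,0],.134)))
    # brightness classes: top vs end face
    print(np.percentile(h[m][:,2],[5,25,50,75,95]))
delta([.6477,-.1475,.3],75.3)
E
```

```text
[270 128  14  74 939] [276.43663472 165.19382322] (array([ 0.63059443, -0.14448829], dtype=float32), array([81.7, 14.5], dtype=float32), np.float32(-14.927717))
[ 60. 123. 129. 135. 140.]
t 3.0833 pos [ 0.6463 -0.1447  0.3102] shift mm [-2.1 -2.4 10.2] rot [ 0.0005 -0.0005  0.0017] F [ 1.1 -0.1  0.5] w 0.0853
```

View pics/w2.png

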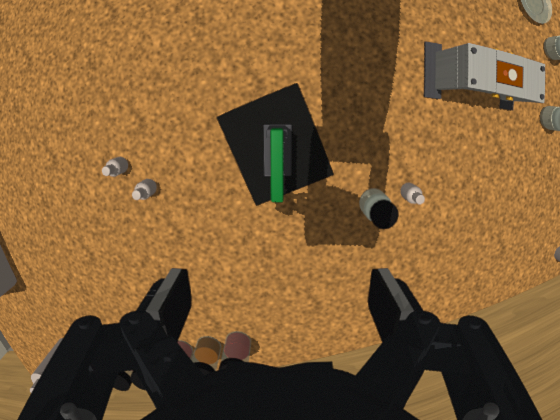

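The bar is seen at (270–284, 128–202), 81.7 × 14.5 mm. The wrist–top bias is the same as at the mould, so the relative displacement is sound. Descending to grasp.

>>> apply_moves(motion="-3 -3 30 0 0 0 1;0 0 35 0 0 0 1;0 0 35 0 0 0 1;0 0 35 0 0 0 1;0 0 25 0 0 0 1")

```text
time: 3.5
tool_pos: [0.6469, -0.1475, 0.1467]
orientation: [0.127, 0.992, 0.0, -0.002]
wrist_force: [0.1, -0.0, -0.8]
width: 0.0854
finger_force: 0.0
```

>>> apply_moves(motion="0 0 20 0 0 0 1;0 0 15 0 0 0 1;0 0 9 0 0 0 1;0 0 0 0 0 0 1;0 0 0 0 0 0 1")

```text
time: 3.92
tool_pos: [0.6491, -0.1497, 0.1072]
orientation: [0.128, 0.992, -0.0, 0.0]
wrist_force: [-0.8, -0.7, 1.8]
width: 0.0854
finger_force: 0.0
```

>>> apply_moves(motion="0 0 0 0 0 0 0.5;0 0 0 0 0 0 0.4;0 0 0 0 0 0 0.3;0 0 0 0 0 0 0.2;0 0 0 0 0 0 0.1", newtons=40)

```text
time: 4.33
tool_pos: [0.6489, -0.1504, 0.1071]
orientation: [0.128, 0.992, -0.0, 0.001]
wrist_force: [-0.1, 0.2, -0.7]
width: 0.0254
finger_force: 0.0
```

>>> apply_moves(motion="0 0 0 0 0 0 0;0 0 0 0 0 0 0;0 0 0 0 0 0 0;0 0 0 0 0 0 0;0 0 0 0 0 0 0", newtons=100)

```text
time: 4.75
tool_pos: [0.6486, -0.1502, 0.1064]
orientation: [0.128, 0.992, -0.0, -0.0]
wrist_force: [-0.0, -0.6, -0.1]
width: 0.0002
finger_force: 0.0
```

```bash
python3 - <<'E'
from h import *
s=robot.get_state();print(s['finger_force'],s['moment'],s['orientation'])
delta([.6484,-.1484,.106],75.3)
E
```

```text
0.0 [-0.00400683 -0.00826375  0.03603744] [ 1.28069463e-01  9.91765199e-01 -3.59492938e-07 -4.82910693e-05]
t 4.75 pos [ 0.6486 -0.1502  0.1064] shift mm [0.6 1.7 0.4] rot [-0.     -0.0001 -0.0003] F [-0.  -0.6 -0.1] w 0.0002
```

The fingers shut on nothing. I take a look.

```bash
python3 - <<'E'
from h import *
s=cam('scene')['image'][170:320,150:350];w=robot.camera('wrist')['image'][180:420,150:410]
a=cv2.resize(s,(400,300),interpolation=cv2.INTER_CUBIC);b=cv2.resize(w,(325,300),interpolation=cv2.INTER_CUBIC)
cv2.imwrite('pics/x1.png',np.hstack([a,b]))
E
```

```text
(no output)
```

View pics/x1.png

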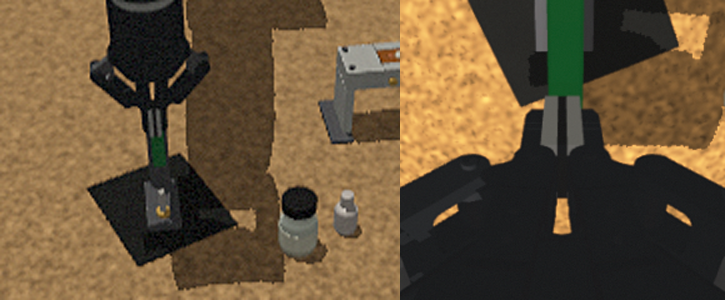

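```bash
python3 - <<'E'
from h import *
s=cam('scene');p=robot.get_state()['tool_pos'];x=np.array([.967,-.255,0]);y=np.array([.255,.967,0]);g=np.array([.6484,-.1484,.12])
print('tcp',proj(s,p),'end face top/bot',proj(s,[g+.022*x+[0,0,.014],g+.022*x-[0,0,.014]]).tolist(),'back top',proj(s,g-.06*x+[0,0,.014]),'rod tip',proj(s,g-[0,0,.07]))
t=cam('top');im=s['image'];h=cv2.cvtColor(im,cv2.COLOR_BGR2HSV).astype(int)
for n,i in(('scene',s['image']),('top',t['image'])):
    h=cv2.cvtColor(i,cv2.COLOR_BGR2HSV).astype(int);m=(h[...,0]>45)&(h[...,0]<80)&(h[...,1]>120)&(h[...,2]>25)
    if n=='scene':m[:,:200]=0;m[:,260:]=0;m[:200]=0
    else:m[:,:290]=0;m[:,365:]=0;m[:165]=0;m[245:]=0
    print(n,[(q[0].tolist()) for q in comps(m,5)])
w=wrist();K=w['mtx']
def wp(P):
    q=np.linalg.inv(w['T'])@np.r_[P,1];r=np.arctan2(np.hypot(q[0],q[1]),q[2]);return K[:2,2]+K[0,0]*r*q[:2]/np.hypot(q[0],q[1])
print('wrist: tcp',wp(p),'bar end top',wp(g+.022*x+[0,0,.014]),'back top',wp(g-.06*x+[0,0,.014]))
E
```

```text
tcp [[227.46929428 245.83201415]] end face top/bot [[227.98225435596183, 242.43163909688434], [228.80063716461456, 252.1905175211298]] back top [[225.95860068 219.56401511]] rod tip [[229.77568232 264.15570021]]
scene [[226, 235, 7, 18, 94]]
top []
wrist: tcp [280.2438779  245.69630857] bar end top [283.36424542 302.48630238] back top [284.62917902 148.31142783]
```

```bash
python3 - <<'E'
from h import *
s=cam('scene')['image'][185:275,190:270];w=robot.camera('wrist')['image'][215:315,230:330]
cv2.imwrite('pics/x2.png',np.hstack([cv2.resize(s,(390,440),interpolation=cv2.INTER_CUBIC),cv2.resize(w,(410,440),interpolation=cv2.INTER_CUBIC)]))
E
```

```text
(no output)
```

View pics/x2.png

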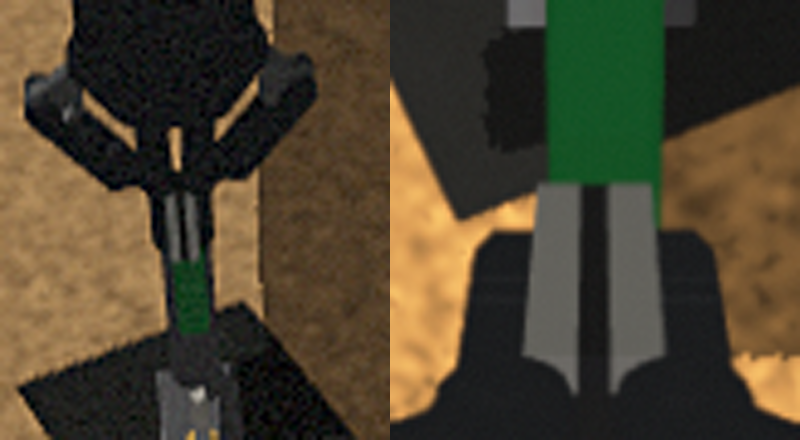

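The close view puts the shut fingers right at the bar, apparently inside its outline at the expected height, with no force or width registered. I open gently and watch the readings.

>>> apply_moves(motion="0 0 0 0 0 0 0.1;0 0 0 0 0 0 0.2;0 0 0 0 0 0 0.3", newtons=20)

```text
time: 5.35
tool_pos: [0.6486, -0.1502, 0.1064]
orientation: [0.128, 0.992, -0.0, -0.0]
wrist_force: [0.7, -0.1, 0.3]
width: 0.0252
finger_force: 0.0
```

>>> apply_moves(motion="0 0 0 0 0 0 0.5;0 0 0 0 0 0 0.7;0 0 0 0 0 0 0.7;0 0 0 0 0 0 0.7")

```text
time: 5.68
tool_pos: [0.6486, -0.1502, 0.1064]
orientation: [0.128, 0.992, -0.0, 0.0]
wrist_force: [0.2, 1.2, 0.6]
width: 0.0595
finger_force: 0.0
```

```bash
python3 - <<'E'
from h import *
c=wrist();im=c['image'];h=cv2.cvtColor(im,cv2.COLOR_BGR2HSV).astype(int)
g=(h[...,0]>45)&(h[...,0]<80)&(h[...,1]>120)&(h[...,2]>25)
for s,ce,m in comps(g,100):
    cn=max(cv2.findContours(m.astype(np.uint8),0,1)[0],key=cv2.contourArea);print(s,ce,frect(wplane(c,cn[:,0],.134)))
s=cam('scene');h=cv2.cvtColor(s['image'],cv2.COLOR_BGR2HSV).astype(int)
m=(h[...,0]>45)&(h[...,0]<80)&(h[...,1]>120)&(h[...,2]>25);m[:,:200]=0;m[:,260:]=0;m[:200]=0
print([q[0].tolist() for q in comps(m,5)]);delta([.6484,-.1484,.106],75.3)
cv2.imwrite('pics/x3.png',np.hstack([cv2.resize(s['image'][185:275,190:270],(390,440),interpolation=cv2.INTER_CUBIC),cv2.resize(im[115:315,180:380],(410,440),interpolation=cv2.INTER_CUBIC)]))
E
```

```text
[ 267  146   30  158 4371] [281.97208877 222.43719973] (array([ 0.62949276, -0.14444502], dtype=float32), array([83.5, 13.9], dtype=float32), np.float32(-14.584662))
[[224, 222, 9, 32, 188]]
t 5.7833 pos [ 0.6486 -0.1502  0.1065] shift mm [0.7 1.7 0.5] rot [ 0.      0.0001 -0.0002] F [-0.6 -0.1 -0.7] w 0.0595
```

View pics/x3.png

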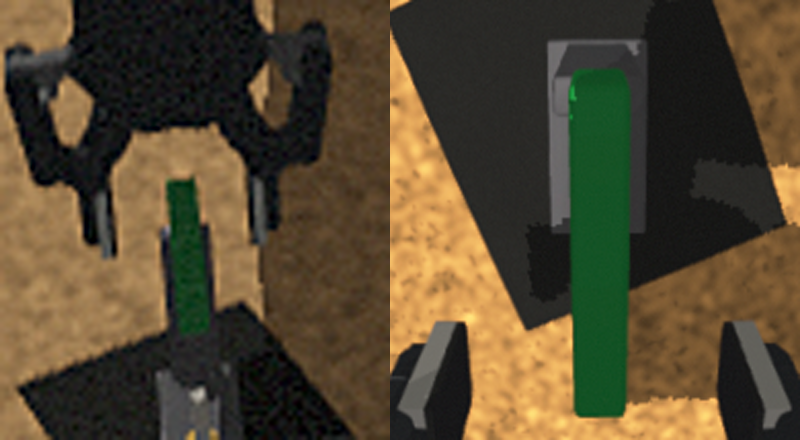

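The picture shows the open fingers straddling the bar, but their tips project about 30 mm higher than the reported TCP: row 238 in the scene view where 246 was expected, row 257 in the wrist view. The bar has not moved. So the real fingertips sit about 30 mm behind the stated TCP and they closed just above the bar. I go 32 mm lower, watching the force.

>>> apply_moves(motion="0 1 6 0 0 0 0.7;0 0 6 0 0 0 0.7;0 0 6 0 0 0 0.7;0 0 0 0 0 0 0.7")

```text
time: 6.12
tool_pos: [0.6475, -0.1488, 0.0859]
orientation: [0.128, 0.992, 0.0, -0.002]
wrist_force: [-0.2, 0.0, -1.1]
width: 0.0599
finger_force: 0.0
```

>>> apply_moves(motion="0 0 5 0 0 0 0.7;0 0 5 0 0 0 0.7;0 0 4 0 0 0 0.7;0 0 0 0 0 0 0.7")

```text
time: 6.45
tool_pos: [0.6481, -0.149, 0.073]
orientation: [0.128, 0.992, 0.0, -0.001]
wrist_force: [-0.5, -0.8, -0.3]
width: 0.0595
finger_force: 0.0
```

>>> apply_moves(motion="0 0 0 0 0 0 0.4;0 0 0 0 0 0 0.3;0 0 0 0 0 0 0.2;0 0 0 0 0 0 0.1;0 0 0 0 0 0 0.1", newtons=40)

```text
time: 6.87
tool_pos: [0.6494, -0.1493, 0.075]
orientation: [0.128, 0.992, -0.0, 0.001]
wrist_force: [1.0, 0.7, 0.7]
width: 0.0132
finger_force: 40.1
```

>>> apply_moves(motion="0 0 0 0 0 0 0;0 0 0 0 0 0 0;0 0 0 0 0 0 0;0 0 0 0 0 0 0;0 0 0 0 0 0 0", newtons=90)

```text
time: 7.28
tool_pos: [0.6496, -0.1494, 0.0752]
orientation: [0.128, 0.992, -0.0, 0.001]
wrist_force: [2.0, 0.3, 2.2]
width: 0.0126
finger_force: 88.2
```

Gripped at 12.6 mm and 88 N. Now I lift, check, and carry it back (robot-side) first, then sideways.

>>> apply_moves(motion="0 0 -5 0 0 0 0;0 0 -10 0 0 0 0;0 0 -10 0 0 0 0;0 0 -5 0 0 0 0;0 0 0 0 0 0 0")

```text
time: 7.7
tool_pos: [0.6498, -0.1496, 0.1066]
orientation: [0.128, 0.992, -0.0, 0.001]
wrist_force: [1.1, 0.2, -2.4]
width: 0.0127
finger_force: 87.7
```

```bash
python3 - <<'E'
from h import *
s=robot.get_state();print(s['finger_force'],s['moment'].round(3));delta([.6484,-.1484,.106],75.3)
c=cam('scene');h=cv2.cvtColor(c['image'],cv2.COLOR_BGR2HSV).astype(int)
m=(h[...,0]>45)&(h[...,0]<80)&(h[...,1]>120)&(h[...,2]>25);m[:,:200]=0;m[:,260:]=0;m[:200]=0
print([q[0].tolist() for q in comps(m,5)])
E
```

```text
87.65457272529602 [-0.072 -0.081 -0.045]
t 7.7 pos [ 0.6498 -0.1496  0.1066] shift mm [1.7 0.8 0.6] rot [-0.0003  0.003  -0.0002] F [ 1.1  0.2 -2.4] w 0.0127
[[223, 211, 9, 31, 187]]
```

>>> apply_moves(motion="15 0 0 0 0 0 0;30 0 0 0 0 0 0;35 0 0 0 0 0 0;35 0 0 0 0 0 0;35 0 0 0 0 0 0")

```text
time: 8.17
tool_pos: [0.5018, -0.1106, 0.1035]
orientation: [0.128, 0.992, 0.0, -0.001]
wrist_force: [-0.8, -0.6, -3.0]
width: 0.0124
finger_force: 87.8
```

>>> apply_moves(motion="35 0 0 0 0 0 0;30 0 0 0 0 0 0;20 15 0 0 0 0 0;5 30 0 0 0 0 0;0 35 0 0 0 0 0")

```text
time: 8.58
tool_pos: [0.4351, -0.0108, 0.1039]
orientation: [0.13, 0.992, -0.0, -0.0]
wrist_force: [1.2, -0.7, -2.9]
width: 0.0126
finger_force: 88.4
```

>>> apply_moves(motion="0 35 0 0 0 0 0;0 35 0 0 0 0 0;0 35 0 0 0 0 0;0 35 0 0 0 0 0;0 35 0 0 0 0 0")

```text
time: 9.0
tool_pos: [0.4812, 0.16, 0.1042]
orientation: [0.128, 0.992, -0.0, -0.0]
wrist_force: [0.6, -1.5, -2.9]
width: 0.0126
finger_force: 88.4
```

>>> apply_moves(motion="0 30 0 0 0 0 0;0 20 5 0 0 0 0;0 10 5 0 0 0 0;0 0 5 0 0 0 0;0 0 0 0 0 0 0")

```text
time: 9.42
tool_pos: [0.4951, 0.2155, 0.0873]
orientation: [0.128, 0.992, -0.001, -0.002]
wrist_force: [-0.9, -0.2, -4.3]
width: 0.0124
finger_force: 88.5
```

```bash
python3 - <<'E'
from h import *
s=robot.get_state();print(s['finger_force'],s['moment'].round(3));delta([.5812,.1972,.0912],75.3)
c=wrist();np.savez('w3.npz',**c);im=c['image'];h=cv2.cvtColor(im,cv2.COLOR_BGR2HSV).astype(int)
g=(h[...,0]>45)&(h[...,0]<80)&(h[...,1]>120)&(h[...,2]>25)
for s,ce,m in comps(g,100):
    cn=max(cv2.findContours(m.astype(np.uint8),0,1)[0],key=cv2.contourArea);print(s,ce,frect(wplane(c,cn[:,0],c['T'][2,3]+.174*0-.0)) if 0 else '')
for n in('top',):
    c=cam(n);h=cv2.cvtColor(c['image'],cv2.COLOR_BGR2HSV).astype(int)
    m=(h[...,0]>45)&(h[...,0]<80)&(h[...,1]>120)&(h[...,2]>25);m[:150]=0;m[330:]=0;m[:,:130]=0;m[:,300:]=0
    for q in comps(m,10):print(n,q[0].tolist())
E
```

```text
88.45201849937439 [-0.073 -0.033  0.008]
t 9.4167 pos [0.4951 0.2155 0.0873] shift mm [-87.9   4.1  -4.2] rot [-0.0029 -0.0032  0.0006] F [-0.9 -0.2 -4.3] w 0.0124
[ 261  154   38  188 6349] [279.25815089 243.65380375] 
top [176, 257, 9, 9, 50]
```

>>> apply_moves(motion="0 -4 0 0 0 0 0;0 -4 0 0 0 0 0;-10 0 0 0 0 0 0;-15 0 0 0 0 0 0;-15 0 0 0 0 0 0")

```text
time: 9.93
tool_pos: [0.5345, 0.1976, 0.0899]
orientation: [0.128, 0.992, 0.0, 0.001]
wrist_force: [0.2, -0.4, -3.3]
width: 0.0121
finger_force: 88.5
```

>>> apply_moves(motion="-15 0 0 0 0 0 0;-15 0 0 0 0 0 0;-12 0 0 0 0 0 0;-6 0 0 0 0 0 0;0 0 0 0 0 0 0")

```text
time: 10.35
tool_pos: [0.5813, 0.1855, 0.0896]
orientation: [0.129, 0.992, 0.0, 0.0]
wrist_force: [0.4, -0.4, -3.2]
width: 0.0125
finger_force: 88.5
```

>>> apply_moves(motion="0 0 0 0 0 0 0;0 0 0 0 0 0 0;0 0 0 0 0 0 0")

```text
time: 10.6
tool_pos: [0.5791, 0.1865, 0.0892]
orientation: [0.128, 0.992, -0.0, -0.0]
wrist_force: [0.9, -0.5, -2.8]
width: 0.0125
finger_force: 88.5
```

```bash
python3 - <<'E'
from h import *
s=robot.get_state();print(s['finger_force'],s['moment'].round(3));delta([.5812,.1972,.0992],75.3)
# check bar in wrist view in tool frame vs grasp: bar end relative
c=cam('scene');cv2.imwrite('pics/x4.png',cv2.resize(c['image'][150:250,290:410],(800,600),interpolation=cv2.INTER_CUBIC)[:,:])
E
```

```text
88.5381281375885 [-0.019 -0.098  0.009]
t 10.6 pos [0.5791 0.1865 0.0892] shift mm [  0.7  10.9 -10. ] rot [-0.0002 -0.0006  0.0002] F [ 0.9 -0.5 -2.8] w 0.0125
```

View pics/x4.png

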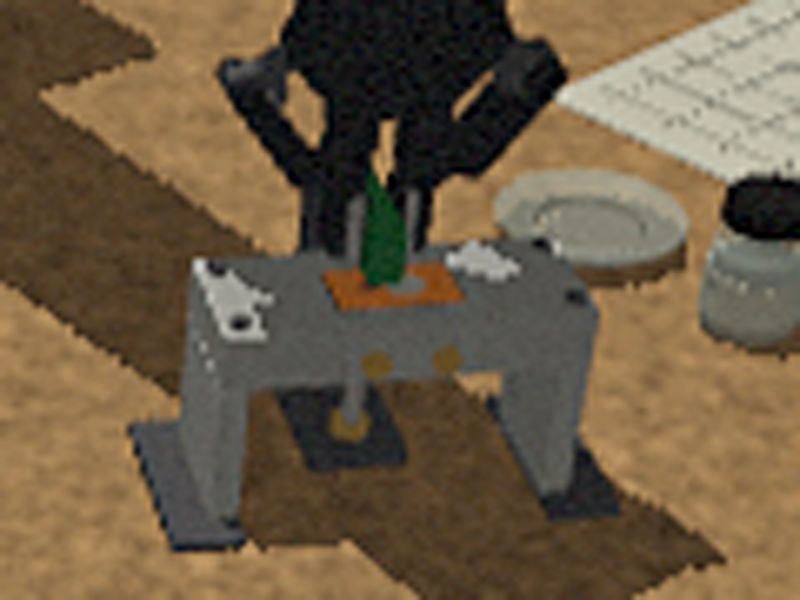

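The picture shows the foot and rod under the bridge, left of the middle, and the bar clear above the block. Now I probe upward gently.

>>> apply_moves(motion="0 -1 -4 0 0 0 0;0 0 -3 0 0 0 0;0 0 -1 0 0 0 0;0 0 0 0 0 0 0;0 0 0 0 0 0 0")

```text
time: 11.07
tool_pos: [0.5797, 0.1854, 0.0978]
orientation: [0.128, 0.992, 0.0, 0.0]
wrist_force: [-0.8, -0.4, -4.3]
width: 0.0124
finger_force: 88.6
```

>>> apply_moves(motion="0 0 -1 0 0 0 0;0 0 0 0 0 0 0;0 0 0 0 0 0 0")

```text
time: 11.32
tool_pos: [0.5795, 0.1853, 0.0984]
orientation: [0.128, 0.992, -0.0, -0.0]
wrist_force: [0.2, 0.1, -2.4]
width: 0.0127
finger_force: 88.6
```

>>> apply_moves(motion="0 0 -1 0 0 0 0;0 0 0 0 0 0 0;0 0 0 0 0 0 0")

```text
time: 11.57
tool_pos: [0.5794, 0.1853, 0.0992]
orientation: [0.128, 0.992, -0.0, -0.0]
wrist_force: [-0.4, -1.1, -4.0]
width: 0.0124
finger_force: 88.5
```

>>> apply_moves(motion="0 0 -1 0 0 0 0;0 0 0 0 0 0 0;0 0 0 0 0 0 0")

```text
time: 11.82
tool_pos: [0.5793, 0.1852, 0.0998]
orientation: [0.128, 0.992, -0.0, -0.0]
wrist_force: [0.8, 1.0, -6.7]
width: 0.0124
finger_force: 88.2
```

>>> apply_moves(motion="0 0 -1 0 0 0 0;0 0 0 0 0 0 0;0 0 0 0 0 0 0")

```text
time: 12.07
tool_pos: [0.5792, 0.1852, 0.1006]
orientation: [0.128, 0.992, -0.0, -0.0]
wrist_force: [1.5, 1.5, -10.4]
width: 0.0125
finger_force: 87.6
```

Contact with the plate at TCP z ≈ 0.0992, where it was expected. Probing along +y in 2 mm steps.

>>> apply_moves(motion="0 0 3 0 0 0 0;0 2 0 0 0 0 0;0 0 -3 0 0 0 0;0 0 0 0 0 0 0;0 0 0 0 0 0 0")

```text
time: 12.48
tool_pos: [0.5799, 0.1874, 0.1007]
orientation: [0.128, 0.992, 0.0, -0.0]
wrist_force: [2.1, 1.4, -10.3]
width: 0.0122
finger_force: 88.0
```

>>> apply_moves(motion="0 0 3 0 0 0 0;0 2 0 0 0 0 0;0 0 -3 0 0 0 0;0 0 0 0 0 0 0;0 0 0 0 0 0 0")

```text
time: 12.9
tool_pos: [0.5805, 0.1893, 0.1008]
orientation: [0.128, 0.992, 0.0, 0.0]
wrist_force: [2.5, 0.9, -10.9]
width: 0.0127
finger_force: 88.1
```

>>> apply_moves(motion="0 0 3 0 0 0 0;0 2 0 0 0 0 0;0 0 -3 0 0 0 0;0 0 0 0 0 0 0;0 0 0 0 0 0 0")

```text
time: 13.32
tool_pos: [0.581, 0.1912, 0.1008]
orientation: [0.128, 0.992, 0.0, -0.0]
wrist_force: [2.6, -0.0, -11.6]
width: 0.0127
finger_force: 88.1
```

>>> apply_moves(motion="0 0 3 0 0 0 0;0 2 0 0 0 0 0;0 0 -3 0 0 0 0;0 0 0 0 0 0 0;0 0 0 0 0 0 0")

```text
time: 13.73
tool_pos: [0.5815, 0.1931, 0.1008]
orientation: [0.128, 0.992, 0.0, -0.0]
wrist_force: [3.1, 1.4, -10.9]
width: 0.0123
finger_force: 88.2
```

>>> apply_moves(motion="0 0 3 0 0 0 0;0 2 0 0 0 0 0;0 0 -3 0 0 0 0;0 0 0 0 0 0 0;0 0 0 0 0 0 0")

```text
time: 14.15
tool_pos: [0.582, 0.1951, 0.1008]
orientation: [0.128, 0.992, 0.0, -0.0]
wrist_force: [1.2, 1.6, -11.0]
width: 0.0121
finger_force: 88.2
```

>>> apply_moves(motion="0 0 3 0 0 0 0;0 2 0 0 0 0 0;0 0 -3 0 0 0 0;0 0 0 0 0 0 0;0 0 0 0 0 0 0")

```text
time: 14.57
tool_pos: [0.5825, 0.197, 0.1008]
orientation: [0.128, 0.992, 0.0, -0.0]
wrist_force: [1.4, 0.7, -11.8]
width: 0.0129
finger_force: 88.2
```

>>> apply_moves(motion="0 0 3 0 0 0 0;1 2 0 0 0 0 0;0 0 -3 0 0 0 0;0 0 0 0 0 0 0;0 0 0 0 0 0 0")

```text
time: 14.98
tool_pos: [0.5819, 0.1992, 0.1009]
orientation: [0.128, 0.992, 0.0, -0.0]
wrist_force: [1.4, 0.9, -10.2]
width: 0.0129
finger_force: 88.3
```

>>> apply_moves(motion="0 0 3 0 0 0 0;0 2 0 0 0 0 0;0 0 -3 0 0 0 0;0 0 0 0 0 0 0;0 0 0 0 0 0 0")

```text
time: 15.4
tool_pos: [0.5836, 0.2013, 0.1029]
orientation: [0.128, 0.992, 0.0, 0.001]
wrist_force: [0.9, -0.7, -3.1]
width: 0.0126
finger_force: 89.4
```

>>> apply_moves(motion="0 0 3 0 0 0 0;0 2 0 0 0 0 0;0 0 -3 0 0 0 0;0 0 0 0 0 0 0;0 0 0 0 0 0 0")

```text
time: 15.82
tool_pos: [0.5835, 0.2031, 0.1018]
orientation: [0.128, 0.992, 0.0, 0.0]
wrist_force: [-0.0, 0.4, -2.8]
width: 0.0128
finger_force: 89.4
```

>>> apply_moves(motion="0 0 3 0 0 0 0;0 2 0 0 0 0 0;0 0 -3 0 0 0 0;0 0 0 0 0 0 0;0 0 0 0 0 0 0")

```text
time: 16.23
tool_pos: [0.583, 0.2049, 0.1005]
orientation: [0.128, 0.992, -0.0, -0.001]
wrist_force: [-0.5, -0.2, -6.5]
width: 0.0125
finger_force: 88.7
```

>>> apply_moves(motion="0 0 3 0 0 0 0;0 2 0 0 0 0 0;0 0 -3 0 0 0 0;0 0 0 0 0 0 0;0 0 0 0 0 0 0")

```text
time: 16.65
tool_pos: [0.5838, 0.207, 0.1005]
orientation: [0.128, 0.992, 0.0, -0.0]
wrist_force: [1.7, 1.1, -9.1]
width: 0.0126
finger_force: 88.5
```

>>> apply_moves(motion="0 0 3 0 0 0 0;0 2 0 0 0 0 0;0 0 -3 0 0 0 0;0 0 0 0 0 0 0;0 0 0 0 0 0 0")

```text
time: 17.07
tool_pos: [0.5845, 0.2088, 0.1007]
orientation: [0.128, 0.992, 0.0, -0.0]
wrist_force: [1.6, 0.9, -10.0]
width: 0.0121
finger_force: 88.3
```

>>> apply_moves(motion="0 0 3 0 0 0 0;0 2 0 0 0 0 0;0 0 -3 0 0 0 0;0 0 0 0 0 0 0;0 0 0 0 0 0 0")

```text
time: 17.48
tool_pos: [0.5851, 0.2108, 0.1008]
orientation: [0.128, 0.992, 0.0, -0.0]
wrist_force: [0.8, 1.2, -11.0]
width: 0.0127
finger_force: 88.2
```

The hole is found at world y ≈ 0.2013–0.2031. Going back to its middle and entering.

>>> apply_moves(motion="0 0 4 0 0 0 0;0.5 -3 0 0 0 0 0;0 -3 0 0 0 0 0;0 -2.9 0 0 0 0 0;0 0 0 0 0 0 0")

```text
time: 17.9
tool_pos: [0.5829, 0.2017, 0.0985]
orientation: [0.128, 0.992, 0.0, 0.001]
wrist_force: [-0.1, -0.1, -3.2]
width: 0.0126
finger_force: 89.4
```

>>> apply_moves(motion="0 0 0 0 0 0 0;0 0 -2 0 0 0 0;0 0 -2 0 0 0 0;0 0 -1 0 0 0 0;0 0 0 0 0 0 0")

```text
time: 18.32
tool_pos: [0.5829, 0.2024, 0.1031]
orientation: [0.128, 0.992, 0.0, 0.0]
wrist_force: [-0.7, 0.2, -2.9]
width: 0.0125
finger_force: 89.3
```

>>> apply_moves(motion="0 0 -1 0 0 0 0;0 0 0 0 0 0 0;0 0 0 0 0 0 0")

```text
time: 18.57
tool_pos: [0.5824, 0.2023, 0.1034]
orientation: [0.128, 0.992, -0.0, -0.0]
wrist_force: [-0.0, 0.7, -3.6]
width: 0.0128
finger_force: 89.3
```

>>> apply_moves(motion="0 0 -1 0 0 0 0;0 0 0 0 0 0 0;0 0 -1 0 0 0 0;0 0 0 0 0 0 0;0 0 0 0 0 0 0")

```text
time: 18.98
tool_pos: [0.5823, 0.2022, 0.1052]
orientation: [0.128, 0.992, -0.0, -0.0]
wrist_force: [0.5, -0.4, -3.1]
width: 0.0124
finger_force: 89.3
```

>>> apply_moves(motion="0 0 -1 0 0 0 0;0 0 0 0 0 0 0;0 0 0 0 0 0 0")

```text
time: 19.23
tool_pos: [0.5822, 0.2022, 0.1058]
orientation: [0.128, 0.992, -0.0, -0.0]
wrist_force: [0.8, 0.6, -5.9]
width: 0.0124
finger_force: 88.9
```

>>> apply_moves(motion="0 0 -1 0 0 0 0;0 0 0 0 0 0 0;0 0 0 0 0 0 0")

```text
time: 19.48
tool_pos: [0.5819, 0.2022, 0.1065]
orientation: [0.128, 0.992, -0.0, -0.001]
wrist_force: [0.6, 1.1, -9.4]
width: 0.0127
finger_force: 88.4
```

>>> apply_moves(motion="0 0 -1 0 0 0 0;0 0 0 0 0 0 0;0 0 0 0 0 0 0")

```text
time: 19.73
tool_pos: [0.5818, 0.2021, 0.1073]
orientation: [0.128, 0.992, -0.0, -0.001]
wrist_force: [1.5, 1.6, -12.6]
width: 0.0123
finger_force: 87.9
```

>>> apply_moves(motion="0 0 -1 0 0 0 0;0 0 0 0 0 0 0;0 0 0 0 0 0 0")

```text
time: 19.98
tool_pos: [0.5819, 0.2022, 0.1085]
orientation: [0.128, 0.992, -0.0, -0.001]
wrist_force: [1.0, 0.4, -15.7]
width: 0.0127
finger_force: 87.7
```

>>> apply_moves(motion="0 0 -1 0 0 0 0;0 0 0 0 0 0 0;0 0 0 0 0 0 0")

```text
time: 20.23
tool_pos: [0.582, 0.2022, 0.1099]
orientation: [0.128, 0.992, -0.0, -0.001]
wrist_force: [1.3, 1.9, -16.1]
width: 0.0124
finger_force: 87.6
```

>>> apply_moves(motion="0 0 -1 0 0 0 0;0 0 0 0 0 0 0;0 0 0 0 0 0 0")

```text
time: 20.48
tool_pos: [0.5821, 0.2023, 0.111]
orientation: [0.128, 0.992, -0.0, -0.0]
wrist_force: [1.2, 2.2, -17.1]
width: 0.0127
finger_force: 87.7
```

The block is sliding at about 13 N. Continuing.

>>> apply_moves(motion="0 0 -1 0 0 0 0;0 0 0 0 0 0 0;0 0 -1 0 0 0 0;0 0 0 0 0 0 0")

```text
time: 20.82
tool_pos: [0.5826, 0.2024, 0.1138]
orientation: [0.128, 0.992, 0.0, 0.0]
wrist_force: [-0.2, 2.0, -16.2]
width: 0.0125
finger_force: 87.8
```

>>> apply_moves(motion="0 0 -1 0 0 0 0;0 0 0 0 0 0 0;0 0 -1 0 0 0 0;0 0 0 0 0 0 0")

```text
time: 21.15
tool_pos: [0.5843, 0.2022, 0.119]
orientation: [0.128, 0.992, 0.0, 0.002]
wrist_force: [-0.8, 0.4, -3.8]
width: 0.0128
finger_force: 89.8
```

>>> apply_moves(motion="0 0 -1 0 0 0 0;0 0 0 0 0 0 0;0 0 -1 0 0 0 0;0 0 0 0 0 0 0")

```text
time: 21.48
tool_pos: [0.5836, 0.2023, 0.1189]
orientation: [0.128, 0.992, 0.0, 0.001]
wrist_force: [-0.1, 0.3, -3.4]
width: 0.0126
finger_force: 89.9
```

Force fell to the block's weight with the tip 13.8 mm above the pocket floor. A little more for the lagging end, then withdraw.

>>> apply_moves(motion="0 0 -1 0 0 0 0;0 0 0 0 0 0 0;0 0 0 0 0 0 0")

```text
time: 21.73
tool_pos: [0.5826, 0.2023, 0.1186]
orientation: [0.128, 0.992, 0.0, 0.0]
wrist_force: [0.4, 0.0, -3.9]
width: 0.0128
finger_force: 89.9
```

>>> apply_moves(motion="0 0 3 0 0 0 0;0 0 4 0 0 0 0;0 0 4 0 0 0 0;0 0 4 0 0 0 0;0 0 4 0 0 0 0")

```text
time: 22.15
tool_pos: [0.5822, 0.2022, 0.0987]
orientation: [0.128, 0.992, -0.0, -0.0]
wrist_force: [0.0, 0.2, -3.2]
width: 0.0125
finger_force: 89.9
```

>>> apply_moves(motion="0 0 4 0 0 0 0;0 0 3 0 0 0 0;0 0 0 0 0 0 0;0 0 0 0 0 0 0")

```text
time: 22.48
tool_pos: [0.5823, 0.2022, 0.0921]
orientation: [0.128, 0.992, -0.0, -0.0]
wrist_force: [-0.7, 0.4, -3.4]
width: 0.0125
finger_force: 89.8
```

```bash
python3 - <<'E'
from h import *
delta([.499,.2188,.0912],75.3)
c=cam('scene');im=c['image'];h=cv2.cvtColor(im,cv2.COLOR_BGR2HSV).astype(int)
y=np.array([.254,.967,0]);x=np.array([.967,-.254,0]);o=np.array([.580,.198,0])
print('expected front face/top far-edge, raised:',[proj(c,[o+.015*x+s*.025*y+[0,0,z] for s in(-1,1)]).round(1).tolist() for z in(.104,.113)])
m=(h[...,1]>190)&(h[...,0]<16)
m[:186]=0;m[208:]=0;m[:,:325]=0;m[:,372:]=0
for q in comps(m,8):print(q[0].tolist())
for r in range(186,208):print(r,''.join('#' if v else '.' for v in m[r,325:372]))
E
```

```text
t 22.4833 pos [0.5823 0.2022 0.0921] shift mm [84.8 -5.1  0.9] rot [-0.0003 -0.0005 -0.0002] F [-0.7  0.4 -3.4] w 0.0125
expected front face/top far-edge, raised: [[[339.8, 200.4], [358.7, 198.8]], [[340.1, 197.5], [359.1, 195.9]]]
[339, 192, 21, 9, 92]
186 ...............................................
187 ...............................................
188 ...............................................
189 ...............................................
190 .....................#.........................
191 ...............................................
192 .....................#.........................
193 ..............########...........#.............
194 ..............#####.............##.............
195 ..............#####...#.........##.............
196 ................#########..#####.##............
197 ..............####..###.##.#.#.##.#............
198 ................####..#.#########.#............
199 ...............###.###..##.##.#.###............
200 ................########.......................
201 ...............................................
202 ...............................................
203 ...............................................
204 ...............................................
205 ...............................................
206 ...............................................
207 ...............................................
```

>>> apply_moves(motion="10 0 0 0 0 0 0;15 0 0 0 0 0 0;20 0 0 0 0 0 0;20 0 0 0 0 0 0;20 0 0 0 0 0 0")

```text
time: 22.95
tool_pos: [0.4989, 0.2241, 0.0927]
orientation: [0.128, 0.992, 0.0, 0.0]
wrist_force: [0.3, 1.3, -2.9]
width: 0.0121
finger_force: 90.0
```

>>> apply_moves(motion="10 0 0 0 0 0 0;10 0 0 0 0 0 0;10 0 0 0 0 0 0;0 0 0 0 0 0 0")

```text
time: 23.28
tool_pos: [0.4698, 0.2318, 0.0924]
orientation: [0.128, 0.992, 0.0, -0.0]
wrist_force: [0.1, -0.5, -3.3]
width: 0.0126
finger_force: 89.9
```

```bash
python3 - <<'E'
from h import *
delta([.6496-.0009,-.1494,.1072],75.3)
y=np.array([.254,.967,0]);x=np.array([.967,-.254,0]);o=np.array([.580,.198,0])
for n in('scene','top'):
    c=cam(n);im=c['image'];h=cv2.cvtColor(im,cv2.COLOR_BGR2HSV).astype(int)
    for z in(.104,.113):print(n,z,proj(c,[o+a*.015*x+s*.025*y+[0,0,z] for a,s in((1,-1),(1,1),(-1,1),(-1,-1))]).round(1).tolist())
    m=(h[...,1]>150)&(h[...,0]<16)
    r0,c0=(184,328) if n=='scene' else (205,180)
    for r in range(r0,r0+22):print(r,''.join('#' if v else '.' for v in m[r,c0:c0+40]),h[r,c0+14:c0+32:3,2])
E
```

```text
t 23.2833 pos [0.4698 0.2318 0.0924] shift mm [-269.5 -323.6  -14.9] rot [-0.     -0.0006  0.0007] F [ 0.1 -0.5 -3.3] w 0.0126
scene 0.104 [[339.8, 200.4], [358.7, 198.8], [355.4, 192.3], [336.9, 193.8]]
scene 0.113 [[340.1, 197.5], [359.1, 195.9], [355.8, 189.5], [337.2, 191.0]]
184 ........................................ [141 159 154 141 154 152]
185 ........................................ [143 159 152 144 147 154]
186 ........................................ [154 155 154 144 151 162]
187 ........................................ [164 157 162 149 158 161]
188 ........................................ [161 172 156 159 169 156]
189 ........................................ [120 177 171 163 172 158]
190 ........................................ [ 70 126 149 131 124 116]
191 .....................#####.###.......... [121 126 125 114 110 130]
192 ..................###...######.......... [134 136 127 160 127 143]
193 ...........#########......#####......... [131 141 163 182 119 127]
194 ...........#########......#####......... [129 158 166 187 133 128]
195 ...........#########......######..
[... 1742 characters left out ...]
###.......#########................ [145 141 113  49 155 143]
218 ...######.....##########................ [123 130 121  46 150 154]
219 ..#####################................. [113 119 124  66 149 151]
220 .....##################................. [118 116 123  84 153 148]
221 ..........#############................. [116 119 131  91 146 152]
222 ..............########.................. [102 109 124 119 151 145]
223 ..................####.................. [125  80 104 137 152 149]
224 ........................................ [154 137  77 158 150 144]
225 ........................................ [146 158 147 154 151 147]
226 ........................................ [150 148 151 154 152 152]
```

The scene picture's rows show the block's top edge at the raised height (row ~198), with a uniform 2–3 px face below it. It is level and about 9 mm proud. Now I carry the tool back to the mat by the reverse path.

>>> apply_moves(motion="0 -10 -5 0 0 0 0;0 -25 -5 0 0 0 0;0 -35 0 0 0 0 0;0 -35 0 0 0 0 0;0 -35 0 0 0 0 0")

```text
time: 23.8
tool_pos: [0.4357, 0.0942, 0.1031]
orientation: [0.128, 0.992, -0.0, 0.001]
wrist_force: [0.6, -0.7, -4.0]
width: 0.0124
finger_force: 90.0
```

>>> apply_moves(motion="0 -35 0 0 0 0 0;0 -35 0 0 0 0 0;0 -35 0 0 0 0 0;0 -35 0 0 0 0 0;-5 -25 0 0 0 0 0")

```text
time: 24.22
tool_pos: [0.3974, -0.0678, 0.103]
orientation: [0.129, 0.992, -0.001, 0.0]
wrist_force: [0.7, 0.5, -3.5]
width: 0.0127
finger_force: 89.9
```

>>> apply_moves(motion="-20 -13 0 0 0 0 0;-35 -5 0 0 0 0 0;-35 0 0 0 0 0 0;-35 0 0 0 0 0 0;-35 0 0 0 0 0 0")

```text
time: 24.63
tool_pos: [0.5503, -0.1249, 0.1027]
orientation: [0.129, 0.992, -0.0, 0.0]
wrist_force: [0.3, -0.1, -2.5]
width: 0.0126
finger_force: 89.9
```

>>> apply_moves(motion="-35 0 0 0 0 0 0;-30 0 0 0 0 0 0;-20 0 0 0 0 0 0;-12 0 0 0 0 0 0;0 0 0 0 0 0 0")

```text
time: 25.05
tool_pos: [0.6448, -0.1496, 0.1027]
orientation: [0.129, 0.992, -0.0, 0.001]
wrist_force: [-0.4, 0.4, -3.7]
width: 0.0126
finger_force: 90.0
```

>>> apply_moves(motion="0 0 0 0 0 0 0;0 0 0 0 0 0 0;0 0 0 0 0 0 0")

```text
time: 25.3
tool_pos: [0.6416, -0.1476, 0.1023]
orientation: [0.128, 0.992, 0.0, -0.0]
wrist_force: [0.2, -0.5, -2.6]
width: 0.0123
finger_force: 90.0
```

```bash
python3 - <<'E'
from h import *
delta([.6426,-.1476,.0762],75.3)
E
```

```text
t 25.3 pos [ 0.6416 -0.1476  0.1023] shift mm [-1.   0.3 26.1] rot [-0.     -0.0009 -0.0006] F [ 0.2 -0.5 -2.6] w 0.0123
```

>>> apply_moves(motion="0 0 7 0 0 0 0;0 0 8 0 0 0 0;0 0 6 0 0 0 0;0 0 3 0 0 0 0;0 0 0 0 0 0 0")

```text
time: 25.72
tool_pos: [0.6413, -0.1471, 0.0765]
orientation: [0.128, 0.992, 0.0, -0.002]
wrist_force: [-0.2, 0.1, -2.9]
width: 0.0124
finger_force: 90.0
```

>>> apply_moves(motion="0 0 1 0 0 0 0;0 0 0 0 0 0 0;0 0 1 0 0 0 0;0 0 0 0 0 0 0;0 0 0 0 0 0 0")

```text
time: 26.13
tool_pos: [0.6428, -0.1475, 0.0767]
orientation: [0.128, 0.992, -0.0, 0.0]
wrist_force: [0.3, 0.2, -4.2]
width: 0.0128
finger_force: 90.0
```

>>> apply_moves(motion="0 0 1 0 0 0 0;0 0 0 0 0 0 0;0 0 0 0 0 0 0")

```text
time: 26.38
tool_pos: [0.6425, -0.1475, 0.0754]
orientation: [0.128, 0.992, -0.0, -0.0]
wrist_force: [-0.3, 0.5, -3.9]
width: 0.0127
finger_force: 90.0
```

>>> apply_moves(motion="0 0 0.5 0 0 0 0;0 0 0 0 0 0 0;0 0 0 0 0 0 0")

```text
time: 26.63
tool_pos: [0.6427, -0.1476, 0.0751]
orientation: [0.128, 0.992, -0.0, 0.0]
wrist_force: [-0.3, -0.1, -2.6]
width: 0.0123
finger_force: 90.3
```

>>> apply_moves(motion="0 0 0.5 0 0 0 0;0 0 0 0 0 0 0;0 0 0 0 0 0 0")

```text
time: 26.88
tool_pos: [0.6429, -0.1476, 0.0751]
orientation: [0.128, 0.992, -0.0, 0.0]
wrist_force: [-1.9, -0.1, 0.6]
width: 0.0124
finger_force: 90.5
```

The foot is on the mat: the force has gone to zero at z 0.0751, the same height as at the grasp. Releasing.

>>> apply_moves(motion="0 0 0 0 0 0 0.2;0 0 0 0 0 0 0.3;0 0 0 0 0 0 0.5;0 0 0 0 0 0 0.7;0 0 0 0 0 0 0.8", newtons=20)

```text
time: 27.3
tool_pos: [0.6427, -0.1475, 0.0745]
orientation: [0.128, 0.992, -0.0, 0.0]
wrist_force: [-0.0, 0.2, 0.0]
width: 0.0615
finger_force: 0.0
```

>>> apply_moves(motion="0 0 0 0 0 0 0.8;0 0 0 0 0 0 0.8;0 0 -10 0 0 0 0.8;0 0 -20 0 0 0 0.8;0 0 -30 0 0 0 0.8")

```text
time: 27.72
tool_pos: [0.6404, -0.1468, 0.132]
orientation: [0.128, 0.992, 0.001, -0.003]
wrist_force: [-0.2, -0.4, -0.1]
width: 0.0685
finger_force: 0.0
```

>>> apply_moves(motion="0 0 -30 0 0 0 0.8;0 0 -30 0 0 0 0.8;0 0 -30 0 0 0 0.8;0 0 0 0 0 0 0.8;0 0 0 0 0 0 0.8")

```text
time: 28.13
tool_pos: [0.6442, -0.148, 0.2289]
orientation: [0.128, 0.992, -0.001, 0.003]
wrist_force: [-0.6, 0.2, -0.5]
width: 0.0685
finger_force: 0.0
```

```bash
python3 - <<'E'
from h import *
c=wrist();h=cv2.cvtColor(c['image'],cv2.COLOR_BGR2HSV).astype(int)
g=(h[...,0]>45)&(h[...,0]<80)&(h[...,1]>120)&(h[...,2]>25);g[:,350:]=0
for s,ce,m in comps(g,200):
    cn=max(cv2.findContours(m.astype(np.uint8),0,1)[0],key=cv2.contourArea);print(s,frect(wplane(c,cn[:,0],.134)))
delta([.64,-.15,.3],75.3)
c=cam('scene');h=cv2.cvtColor(c['image'],cv2.COLOR_BGR2HSV).astype(int)
m=(h[...,0]>45)&(h[...,0]<80)&(h[...,1]>120)&(h[...,2]>25);m[:,:200]=0;m[:,260:]=0;m[:200]=0
print([q[0].tolist() for q in comps(m,5)])
for r in range(194,203):print(r,h[r,338:362:3,2])
E
```

```text
[ 271  127   18   95 1573] (array([ 0.6240534 , -0.14294322], dtype=float32), array([82.1, 14.8], dtype=float32), np.float32(-15.0682745))
t 28.1833 pos [ 0.643  -0.1476  0.2261] shift mm [  2.2  -3.1 -73.9] rot [-0.0001  0.0024 -0.0002] F [-0.3 -0.2 -0.4] w 0.0682
[[224, 220, 9, 32, 189]]
194 [131 130 139 136 190 203 129 155]
195 [ 93 131 134 134 181 177 129 151]
196 [ 91 138 128 123 148 146 142 146]
197 [170 115 140 138 128 102 104  93]
198 [182  75 102  99  94  74  57  51]
199 [165  62  57  61  63  65  62  46]
200 [160  65  57  55  56 102 119 140]
201 [157 102 123 146 148 156 156 163]
202 [159 120 157 166 167 164 164 164]
```

The tool stands upright on the mat, bar at (0.624, −0.143) with its size right for z = 0.134. The block is still raised and level. Handing in.

```bash
python3 -c "
from bench import robot
print(robot.finish_job())"
```

```text
the job is handed in; nothing more can be done
None
```

Job handed in (the verdict was not shown): by the last images and forces, the block sits level and about 9 mm proud on its catches, the tool stands released on its mat about 2 mm from the centre, and the push on the block read about 14 N at most.

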